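Cover the stage chamber and log it with the code reader

ROBOT

A 6-joint arm with a two-finger parallel gripper is mounted at the origin on the work surface. World frame = base frame: x ahead of the robot, y to its left, z up, the work surface at z = 0. Lengths are in mm, angles in rad, forces in N, time in s.
With the tool pointing down it reaches from about 350 to 875 mm from the base axis. Payload 4.2 kg.
Tool frame: the origin (TCP) lies midway between the tips of the shut fingers; the grasp point (between the pads) lies 19 mm behind it (arm.tcp_to_grasp is the distance from the TCP to the grasp point, in mm); z points along the fingers, y is the line along which they close (so a half turn about z gives the same grasp; the last joint's range is limited). The gripper opens to 85 mm and grips with 20 to 120 N. Pads are 22 mm wide; open, the fingers measure 114 mm over their backs; the gripper's body (76 mm by 85 mm) begins 54 mm behind the grasp point. The pads swing forward as they close: fully open they stand 13 mm farther back than shut.
Start: joints at [-1.08, 0.385, 0.008, 0, -1.194, -0.259], TCP at [143.599, -608.259, 231.312] pointing down, gripper open.
Joint ranges: [-3.14, 3.14], [-1.21, 2.06], [-1.07, 1.41], [-3.16, 2.05], [-2.99, -0.16], [-3.1, 3.1]. Speed limits (rad/s): [2.79, 2.79, 3.14, 3.14, 3.14, 3.14].

INTERFACE

Orientations are given as a unit quaternion [x, y, z, w].
In Python, from bench import arm, get_image gives the robot as it stands.
- The arm moves only by the tool drive_tool, never from a script. Its argument "deltas" is a list of rows, each a list of 2 entries, a list of its own where there are three numbers: the shift along the tool's x, y, z in cm, then the turn, a rotation vector about the tool's x, y, z in degrees. In form: [[[x, y, z], [ax, ay, az]], ...]. A call has 1 to 12 rows; each row shifts and turns the commanded pose from where the row before left it, along the tool's axes as they then stand; what a row does not reach is not made up. A row lasts 1/10 s, in which the tool goes at most 50 mm and 8.59 degrees, less where a joint would pass 70% of its speed; a pose out of reach is approached as far as the arm can. A call with a gripper value outside its range is refused whole. "claw" is the finger opening in cm, from 0 to 8.54, set as the call begins (left out, the last holds). The fingers move at their own pace and stop on an object; the grip force is fixed at half the most. Time passes only in rows, so rows that do not move let the fingers close. It gives the time, the measured TCP pose, the force, the opening and the grip force at its end, in the units of the state.
- arm.read_state(): the state, without advancing time (a new reading comes with each control period).
- get_image(name): name is "scene" or "top" or "wrist"; returns a dict with "img" (420x560x3 uint8, red, green, blue), "fx", "fy", "cx", "cy" (pixels), "eye" and "orientation" of the camera in the world; the wrist camera has in their place "mount" (4x4, takes a point from camera to tool coordinates, whose origin is the TCP and whose axes are the flange's). Camera axes: x right, y down, z forward; pixel columns grow to the right and rows downward; lengths in mm; the calibration is good to about 2 mm. A picture is of the moment at which its call begins: read the wrist's pose just before it. There is no depth.
- arm.job_done(): hands the job in; it is judged then, once.
The state is a dict: "clock": time; "joints": joint angles; "joint_vel": joint speeds; "joint_efforts": joint torques, N m; "position": TCP position; "ee_rot": TCP orientation; "contact_force": force on the tool from outside, world axes, zero at the start; "wrist_torque": the same for the moment, N m; "gripper_width": finger opening in mm; "grasp_force": force on a finger pad.
Only numpy, scipy, OpenCV 4.12 (cv2) and the standard library are available. Lean on these libraries where they do the work, as an engineer would, in place of code of your own. Each camera call takes 0.05 s, during which the arm holds its last target. There are 200 camera calls.

TASK

Pick the loose cover that fits the open round chamber and set it gently on the chamber's rim, so that it sits fully seated and level; do not drop it. Then take the hand-held reader, hold it level and still, about 6 cm straight in front of the middle of the slanted code label with its window facing the label, for at least a second, and lay it back flat on its mat, lengthways as it was. Leave everything else on the bench where it stands.

Things in the scene. Friction and masses are not known exactly. Their poses are not given: they have to be found in the camera images.
- cover: The cover that fits: grey plastic disc, diameter 94, 6 mm thick; below it a centring boss (diameter 78, 8 mm deep, lower 6 mm tapering to 66); above its centre a black round knob (diameter 24, from 19 to 46 mm above the origin, on a 16 mm stem). Stands on its boss. Origin: centre of the boss's underside; disc underside at 8, disc top at 14, knob top at 46 mm. z is up. 0.13 to 0.24 kg.
- small_cover: A cover of the same make but too small (disc 72 mm, boss 56 mm in diameter; same heights and knob); to be left alone. Origin: centre of the boss's underside.
- station: Fixed stage carrier: aluminium plate 12 mm thick, x from -75 to 75 mm, y from -115 to 100 mm. Origin: on the table under the centre of the chamber, a black round vessel open on top (outer diameter 96, inner 84, rim 42 mm above the table; a glass dish in it stays 14 mm below the rim). Lamp column at y = +84 mm, slanted label on a grey post at y = -85 mm.
- station_rim (a point): Centre of the chamber's mouth, in the plane of the rim (42 mm above the table), with the station's axes. With the cover seated, the cover's origin lies 8 mm below this point.
- station_column (a point): Foot of the white lamp column, on the plate (12 mm above the table): 46 (x) by 26 (y) mm, its top 172 mm above the table. Fixed to the station.
- station_label (a point): Middle of the white code label (46 by 34 mm on a grey plate 56 by 46 mm), 80 mm above the table. It faces the station's -y and leans back 45 degrees, so it looks half upwards; upper edge 96 mm above the table. Axes are the station's (not tilted). The reader reads it held level before it, pointing along the station's +y.
- reader: Hand-held code reader, a grey bar 130 mm long, lying flat: grip 34 mm wide, 32 mm high from x = -65 to 20 mm; head 52 mm wide, 36 mm high from x = 20 to 65 mm, the dark window on its front end. Origin: on the underside, 65 mm behind the window; x points out of the window, z up. Balances about 5 mm ahead of the origin. 0.22 kg.
- reader_window (a point): Centre of the reader's window, 65 mm ahead of and 18 mm above the reader's origin, with the reader's axes; it looks along x.
- mat: The reader's black rubber mat, fixed, 170 mm (x) by 80 mm (y), 3 mm thick. Origin: centre of its underside, on the table. The reader lies along the mat's x.
- tall_bottle: White bottle, 44 mm in diameter, 125 mm tall. Origin: centre of its underside.
- far_bottle: Clear glass bottle, 50 mm in diameter, 135 mm tall. Origin: centre of its underside.
- wash_bottle: Clear plastic bottle, 60 mm in diameter, 160 mm tall. Origin: centre of its underside.
- jar: Amber jar, 44 mm in diameter, 60 mm tall. Origin: centre of its underside.
- tip_box: White tip box, 85 (x) by 122 (y) by 54 mm high. Origin: centre of its underside.
- tube_rack: Grey tube rack, 85 (x) by 122 (y) by 54 mm high. Origin: centre of its underside.
- controller: White joystick controller, 75 (x) by 130 (y) by 24 mm high, black stick up to 57 mm high. Origin: centre of its underside.
Not all that is in view belongs to the job. Leave any brown look-alike of the cover alone. What is shaped like the reader but pink is not meant.

How it is judged:
By the outcome, as a careful person would: the job done as asked, in the order asked, and still so for the second after the job is handed in, with the robot touching nothing.
It also fails if it takes over 64 s, if anything falls off the work surface, if the arm or the gripper's body presses on something with over 40 N, if the wrist force passes 120 N, or if a joint passes its speed limit or range.

## Working session

There is one attempt and no reset: what is moved stays moved. The work goes in short steps, Python scripts to look and compute and a tool call to move; the robot and the scene stay as the last step left them, time stands still between calls to the robot, and variables do not carry over. Pictures are saved under pics/ and viewed, at most 10 in all, crops included, and the job is handed in when it is done.

Besides the shell and the picture viewer there is one more tool, called after "Call:" by a JSON object that holds its "name" and its "arguments". drive_tool: Moves the arm, as the interface text tells. Its arguments: {"type":"object","properties":{"deltas":{"type":"array"},"claw":{"type":"number"}},"required":["deltas"]}

```bash
ls; mkdir -p pics; python3 - <<'E'
from bench import arm,get_image
import cv2,json
s=arm.read_state();print(s['clock'],s['position'],s['ee_rot'])
for n in ("scene","top"):
    d=get_image(n);cv2.imwrite(f"pics/{n}0.png",d["img"][:,:,::-1])
    print(n,{k:v for k,v in d.items() if k!="img"})
E
```

```text
pics
0.0 [ 143.48701866 -607.70866775  230.22231934] [-1.15556171e-01  9.93300354e-01  1.07351456e-03 -1.58619057e-04]
scene {'fx': 415.5152674741004, 'fy': 415.5152674741004, 'cx': 282.413034543271, 'cy': 207.14988210428922, 'eye': array([1281.65031079,  467.70779597,  895.45355868]), 'orientation': array([ 0.47436909,  0.78836262, -0.34037623, -0.19391331])}
top {'fx': 501.5428973349787, 'fy': 501.5428973349787, 'cx': 279.4862277617046, 'cy': 208.71967159944597, 'eye': array([ 339.20490209,   26.11121987, 1664.29031182]), 'orientation': array([ 0.71528021, -0.69713986,  0.03771044, -0.03079228])}
```

View pics/scene0.png

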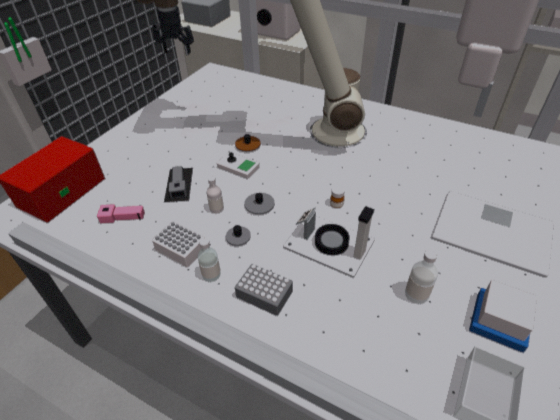

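View pics/top0.png

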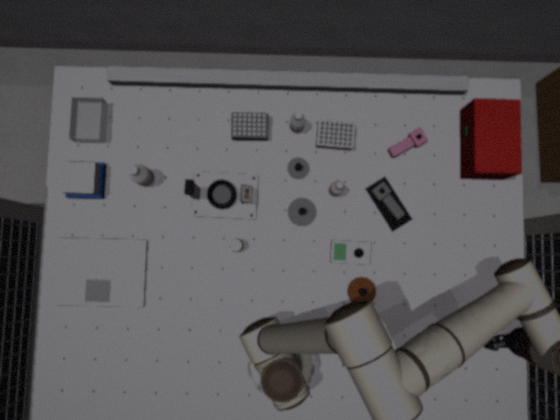

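Scene: the chamber is at (332,238), the label post at (309,222) and the column at (364,235). Cover candidates are grey large (260,203), grey small (238,236) and brown (248,143). Reader candidates are grey on the black mat (178,183) and pink (122,213). I choose the larger grey disc, top-view (302,211), and the grey bar, top-view (388,203). The close crop checks this.

```bash
cat > h.py <<'E'
import numpy as np,cv2
from scipy.spatial.transform import Rotation as R
from bench import arm,get_image
def pose(d,s=None):
    if 'eye' in d: return R.from_quat(d['orientation']).as_matrix(),np.array(d['eye'])
    Rt=R.from_quat(s['ee_rot']).as_matrix();M=np.array(d['mount'])
    return Rt@M[:3,:3],Rt@M[:3,3]+s['position']
def topix(d,p,s=None):
    Rc,e=pose(d,s);c=(np.atleast_2d(p)-e)@Rc
    return np.c_[d['fx']*c[:,0]/c[:,2]+d['cx'],d['fy']*c[:,1]/c[:,2]+d['cy']]
def toplane(d,uv,z,s=None):
    Rc,e=pose(d,s);uv=np.atleast_2d(np.array(uv,float))
    r=np.c_[(uv[:,0]-d['cx'])/d['fx'],(uv[:,1]-d['cy'])/d['fy'],np.ones(len(uv))]@Rc.T
    return e+r*((z-e[2])/r[:,2])[:,None]
def crop(d,x0,y0,x1,y1,k,name):
    cv2.imwrite(name,cv2.resize(d['img'][y0:y1,x0:x1,::-1],None,fx=k,fy=k,interpolation=cv2.INTER_CUBIC))
E
python3 - <<'E'
from h import *
d=get_image("top");crop(d,175,150,435,260,3,"pics/c1.png")
print(toplane(d,[[302,211],[298,167],[222,193]],14).round(),toplane(d,[388,203],32).round())
E
```

```text
[[494. -63.  14.]
 [641. -46.  14.]
 [547. 204.  14.]] [[ 526. -343.   32.]]
```

View pics/c1.png

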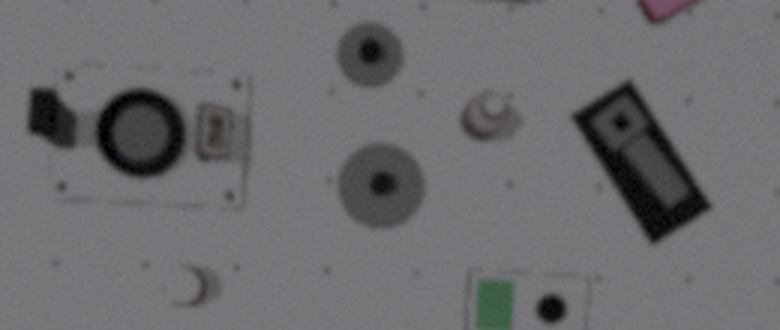

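```bash
python3 - <<'E'
from h import *
d=get_image("top")
f=lambda L:np.array(L,float)/3+[175,150]-1/3
h=toplane(d,f([[69,75],[236,84],[62,186],[229,195]]),12);print("holes",h.round(1))
v=(h[0]-h[1]+h[2]-h[3]);print("station y yaw",np.degrees(np.arctan2(v[1],v[0])),"rim c",toplane(d,f([141,133]),42).round(1),"label",toplane(d,f([217,132]),80).round(1))
print("cover",toplane(d,f([381,186]),12).round(1),"knob",toplane(d,f([382,184]),46).round(1))
m=toplane(d,f([[628,82],[573,117],[655,242],[710,205]]),3);print("mat",m.mean(0).round(1),np.linalg.norm(np.diff(m,axis=0),axis=1))
a=(m[0]+m[1])/2-(m[2]+m[3])/2;print("mat yaw",np.degrees(np.arctan2(a[1],a[0])))
w=get_image("wrist");print(w['mount'],w['fx'],w['cx'],w['cy'])
E
```

```text
holes [[606.7 286.9  12. ]
 [601.6 101.6  12. ]
 [483.  289.5  12. ]
 [477.8 105.6  12. ]]
station y yaw 88.41060314978756 rim c [[540.3 201.6  42. ]] label [[538.8 117.1  80. ]]
cover [[492.2 -61.7  12. ]] knob [[491.2 -60.9  46. ]]
mat [ 528.3 -351.5    3. ] [ 73.82745403 165.2956558   74.53176075]
mat yaw 34.00362918006064
[[ 3.67478413e-04 -9.45226070e-01 -3.26416210e-01  8.42282680e+01]
 [ 9.99999924e-01  3.90635152e-04 -5.39233337e-06 -1.19553485e+00]
 [ 1.32606620e-04 -3.26416183e-01  9.45226141e-01 -1.42748725e+02]
 [ 0.00000000e+00  0.00000000e+00  0.00000000e+00  1.00000000e+00]] 308.6465707574699 281.8287197225343 206.23802118318113
```

```bash
cat >> h.py <<'E'
def go(p,yaw=None,rows=1):
    """tool-frame shift in cm to world p, and tool-x yaw / tilt errors in deg (as rotvec in tool axes)"""
    s=arm.read_state();Rt=R.from_quat(s['ee_rot'])
    t=Rt.inv().apply(np.array(p,float)-s['position'])/10
    y0=np.degrees(np.arctan2(Rt.as_matrix()[1,0],Rt.as_matrix()[0,0]))
    y=np.radians(y0 if yaw is None else yaw)
    x=np.array([np.cos(y),np.sin(y),0]);z=np.array([0,0,-1.])
    G=R.from_matrix(np.c_[x,np.cross(z,x),z])
    print("t",round(s['clock'],1),"pos",s['position'].round(1),"yaw",y0.round(2),"shift cm",t.round(2),"rot",np.degrees((Rt.inv()*G).as_rotvec()).round(2),"per row",(t/rows).round(3))
E
python3 - <<'E'
from h import *
go([491.5,-61,200],rows=24)
E
```

```text
t 0.2 pos [ 143.5 -608.   230.8] yaw -166.72 shift cm [-46.43  45.25   3.12] rot [ 0.06 -0.   -0.  ] per row [-1.935  1.885  0.13 ]
```

Call:
{"name": "drive_tool", "arguments": {"deltas": [[[-1,1,0],[0,0,0]],[[-2,2,0],[0,0,0]],[[-2,2,0],[0,0,0]],[[-2,2,0],[0,0,0]],[[-2,2,0],[0,0,0]],[[-2,2,0],[0,0,0]],[[-2,2,0],[0,0,0]],[[-2,2,0],[0,0,0]],[[-2,2,0],[0,0,0]],[[-2,2,0],[0,0,0]],[[-2,2,0],[0,0,0]],[[-2,2,0],[0,0,0]]], "claw": 6}}

```text
clock: 1.45
position: [314.9, -329.9, 231.4]
ee_rot: [-0.116, 0.993, -0.0, 0.0]
contact_force: [-0.1, 0.4, -0.3]
gripper_width: 59.9
grasp_force: 0.0
```

Call:
{"name": "drive_tool", "arguments": {"deltas": [[[-2,2,0.3],[0,0,0]],[[-2,2,0.3],[0,0,0]],[[-2,2,0.3],[0,0,0]],[[-2,2,0.3],[0,0,0]],[[-2,2,0.3],[0,0,0]],[[-2,2,0.3],[0,0,0]],[[-2,2,0.3],[0,0,0]],[[-2,2,0.3],[0,0,0]],[[-2,2,0.3],[0,0,0]],[[-2,2,0.3],[0,0,0]],[[-2,1.5,0],[0,0,0]],[[-1,0.5,0],[0,0,0]]]}}

```text
clock: 2.65
position: [488.5, -62.7, 201.3]
ee_rot: [-0.117, 0.993, 0.0, 0.0]
contact_force: [0.1, 0.2, 0.5]
gripper_width: 60.0
grasp_force: 0.0
```

Call:
{"name": "drive_tool", "arguments": {"deltas": [[[0,0,0],[0,0,0]],[[0,0,0],[0,0,0]]]}}

```text
clock: 2.85
position: [487.2, -64.8, 201.2]
ee_rot: [-0.116, 0.993, 0.0, -0.0]
contact_force: [0.4, -0.7, 1.1]
gripper_width: 60.0
grasp_force: 0.0
```

```bash
python3 - <<'E'
from h import *
s=arm.read_state();w=get_image("wrist");cv2.imwrite("pics/w1.png",w['img'][:,:,::-1])
go([491.5,-61,100]);print("pred disc",topix(w,[492,-61,14],s),"knob",topix(w,[492,-61,46],s))
E
```

```text
t 2.9 pos [487.1 -65.1 201.2] yaw -166.76 shift cm [-0.53  0.3  10.12] rot [ 0.01 -0.04 -0.  ] per row [-0.531  0.297 10.124]
pred disc [[285.21401789 185.71146773]] knob [[285.54671191 194.05923934]]
```

View pics/w1.png

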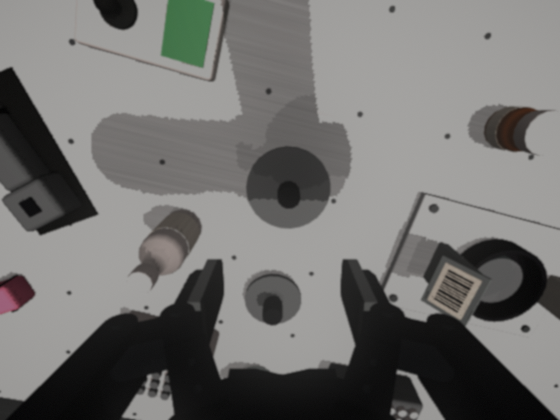

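Wrist view: the large cover's disc is at (288,187), about 84 px wide, which is 94 mm. Its knob is at (289,194). The small cover (272,297) and the label (455,287) are also visible.

```bash
python3 - <<'E'
from h import *
s=arm.read_state();w=get_image("wrist")
print("disc",toplane(w,[288,187],14,s).round(1),"width",toplane(w,[[246,187],[330.5,187]],14,s).round(1),"knob",toplane(w,[289,194],46,s).round(1))
print("label",toplane(w,[455,287],80,s).round(1),"plate cornerholes",toplane(w,[[434,209],[393,298],[525,328]],12,s).round(1),"rim",toplane(w,[495,279],42,s).round(1))
go([491.3,-64,100]); go([491.3,-64,19])
E
```

```text
disc [[492.7 -58.   14. ]] width [[ 503.3 -103.2   14. ]
 [ 481.9  -12.2   14. ]] knob [[491.1 -58.   46. ]]
label [[537.2 122.4  80. ]] plate cornerholes [[480.2 110.5  12. ]
 [604.3 106.1  12. ]
 [608.5 291.3  12. ]] rim [[536.1 192.   42. ]]
t 3.0 pos [487.1 -65.3 201.4] yaw -166.78 shift cm [-0.44  0.03 10.14] rot [ 0.01 -0.02 -0.  ] per row [-0.441  0.025 10.136]
t 3.0 pos [487.1 -65.3 201.4] yaw -166.78 shift cm [-0.44  0.02 18.24] rot [ 0.01 -0.02 -0.  ] per row [-0.443  0.024 18.236]
```

```bash
python3 - <<'E'
from h import *
go([491.8,-59.3,20])
E
```

```text
t 3.0 pos [487.1 -65.3 201.4] yaw -166.78 shift cm [-0.6   0.47 18.14] rot [ 0.01 -0.02 -0.  ] per row [-0.599  0.47  18.136]
```

Call:
{"name": "drive_tool", "arguments": {"deltas": [[[-0.3,0.25,1],[0,0,0]],[[-0.3,0.2,1.5],[0,0,0]],[[0,0,2],[0,0,0]],[[0,0,2],[0,0,0]],[[0,0,2],[0,0,0]],[[0,0,1.5],[0,0,0]],[[0,0,1],[0,0,0]],[[0,0,0],[0,0,0]]]}}

```text
clock: 3.75
position: [491.5, -59.3, 89.8]
ee_rot: [-0.115, 0.993, -0.0, -0.002]
contact_force: [-0.8, 0.1, -0.3]
gripper_width: 59.7
grasp_force: 0.0
```

```bash
python3 - <<'E'
from h import *
s=arm.read_state();w=get_image("wrist");cv2.imwrite("pics/w2.png",w['img'][:,:,::-1])
go([491.8,-59.3,20]);print("pred disc",topix(w,[491.8,-59.3,14],s),"knob",topix(w,[491.8,-59.3,46],s))
E
```

```text
t 3.8 pos [492.4 -59.1  90.8] yaw -166.74 shift cm [ 0.05 -0.    7.08] rot [-0.   -0.08  0.  ] per row [ 4.900e-02 -2.000e-03  7.081e+00]
pred disc [[283.26353399 217.84481738]] knob [[283.4862619  235.21855356]]
```

View pics/w2.png

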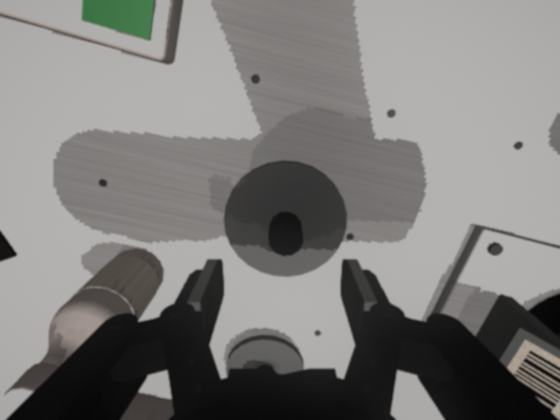

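Disc at (285,218), knob top at (286,237). The prediction was about 2 px to the left, so I correct tool y by about 1.5 mm, then descend and grip.

Call:
{"name": "drive_tool", "arguments": {"deltas": [[[0.05,0.15,1],[0,0,0]],[[0,0,1.5],[0,0,0]],[[0,0,1.5],[0,0,0]],[[0,0,1.5],[0,0,0]],[[0,0,1],[0,0,0]],[[0,0,0.5],[0,0,0]],[[0,0,0],[0,0,0]],[[0,0,0],[0,0,0]]]}}

```text
clock: 4.6
position: [492.4, -57.5, 21.7]
ee_rot: [-0.116, 0.993, -0.0, 0.001]
contact_force: [-0.4, -0.2, -0.4]
gripper_width: 60.0
grasp_force: 0.0
```

Call:
{"name": "drive_tool", "arguments": {"deltas": [[[0,0,0],[0,0,0]],[[0,0,0],[0,0,0]],[[0,0,0],[0,0,0]],[[0,0,0],[0,0,0]],[[0,0,0],[0,0,0]],[[0,0,0],[0,0,0]],[[0,0,0],[0,0,0]],[[0,0,0],[0,0,0]]], "claw": 1.5}}

```text
clock: 5.4
position: [492.3, -57.4, 22.0]
ee_rot: [-0.116, 0.993, -0.0, 0.001]
contact_force: [-0.3, 0.5, 5.7]
gripper_width: 22.0
grasp_force: 58.6
```

Call:
{"name": "drive_tool", "arguments": {"deltas": [[[0,0,-0.3],[0,0,0]],[[0,0,-0.7],[0,0,0]],[[0,0,-1.5],[0,0,0]],[[0,0,-2],[0,0,0]],[[0,0,-2],[0,0,0]],[[0,0,-2],[0,0,0]],[[0,0,-2],[0,0,0]],[[0,0,-1.5],[0,0,0]],[[0,0,-0.8],[0,0,0]],[[0,0,0],[0,0,0]],[[0,0,0],[0,0,0]]]}}

```text
clock: 6.5
position: [491.3, -57.5, 148.7]
ee_rot: [-0.115, 0.993, 0.0, -0.001]
contact_force: [-0.4, 0.0, -1.3]
gripper_width: 21.9
grasp_force: 58.8
```

```bash
python3 - <<'E'
from h import *
s=arm.read_state();print(s['gripper_width'],s['grasp_force'],s['contact_force'],s['wrist_torque'])
go([492,-58,150],-91.6)
w=get_image("wrist");d=get_image("top")
im=np.hstack([cv2.resize(w['img'],(400,300)),cv2.resize(d['img'][150:240,175:295],(400,300),interpolation=cv2.INTER_CUBIC)])
cv2.imwrite("pics/w3.png",im[:,:,::-1])
E
```

```text
21.86596651656961 58.78062307834625 [-0.35006167  0.00958757 -1.34532123] [-0.01358888  0.04935422 -0.00738389]
t 6.5 pos [491.3 -57.5 148.7] yaw -166.74 shift cm [-0.06 -0.06 -0.13] rot [ 7.000e-02 -4.000e-02 -7.514e+01] per row [-0.061 -0.062 -0.134]
```

View pics/w3.png

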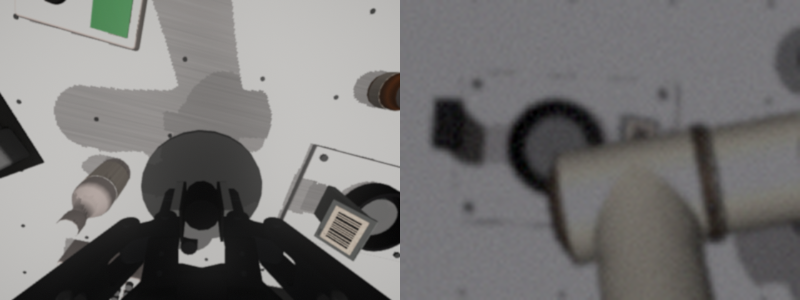

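The cover hangs level at (288,260) in wrist pixels, with the chamber at the right edge. I carry it to a spot where the wrist camera sees the chamber beside the disc, and measure the rim from there.

Call:
{"name": "drive_tool", "arguments": {"deltas": [[[-0.6,0.6,0],[0,0,0]],[[-1.2,1.2,0],[0,0,0]],[[-1.5,1.5,0],[0,0,0]],[[-1.5,1.5,0],[0,0,0]],[[-1.5,1.5,0],[0,0,0]],[[-1.5,1.5,0],[0,0,0]],[[-1.5,1.5,0],[0,0,0]],[[-1.2,1.2,0],[0,0,0]],[[-0.6,0.6,0],[0,0,0]],[[0,0,0],[0,0,0]],[[0,0,0],[0,0,0]]]}}

```text
clock: 7.7
position: [574.0, 75.8, 149.1]
ee_rot: [-0.116, 0.993, -0.0, -0.001]
contact_force: [-0.7, 0.6, -1.3]
gripper_width: 22.1
grasp_force: 58.8
```

```bash
python3 - <<'E'
from h import *
s=arm.read_state();w=get_image("wrist");im=w['img'][:,:,::-1].copy()
go([542.5,205.5,150],-91.6);np.save('w4.npy',w['img']);np.save('w4s.npy',np.r_[s['position'],s['ee_rot']])
t=np.linspace(0,2*np.pi,60)
for rr in (48,42):
    p=topix(w,np.c_[542.5+rr*np.cos(t),205.5+rr*np.sin(t),42+0*t],s)
    cv2.polylines(im,[np.int32(p.round())],True,(0,255,0) if rr==48 else (0,0,255),1)
y=np.radians(88.4);Y=np.array([np.cos(y),np.sin(y),0]);X=np.array([Y[1],-Y[0],0])
q=np.array([542.5,205.5,0])
L=[q+X*a+Y*(-85+b*np.sqrt(.5))+[0,0,80+b*np.sqrt(.5)] for a,b in((-23,-17),(23,-17),(23,17),(-23,17))]
cv2.polylines(im,[np.int32(topix(w,np.array(L),s).round())],True,(255,0,0),1)
cv2.imwrite("pics/w4.png",cv2.resize(im[60:420,160:560],None,fx=1.6,fy=1.6,interpolation=cv2.INTER_CUBIC))
E
```

```text
t 7.8 pos [573.9  75.5 149.2] yaw -166.75 shift cm [ 0.07 13.37 -0.08] rot [ 3.000e-02 -5.000e-02 -7.515e+01] per row [ 0.073 13.375 -0.082]
```

View pics/w4.png

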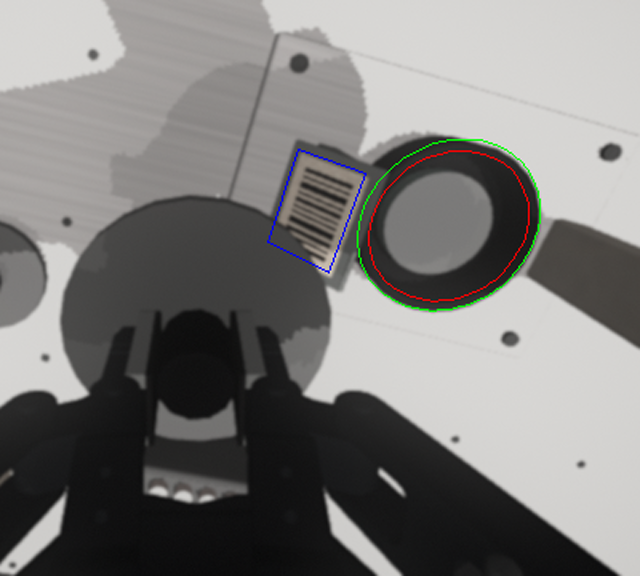

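The projected rim (542.5, 205.5) overlays the real ring at crop (449,225). The label overlay is within about 1.5 mm. Next I turn the tool, then go above the rim.

Call:
{"name": "drive_tool", "arguments": {"deltas": [[[0,0,0],[0,0,-4.15]],[[0,0,0],[0,0,-8]],[[0,0,0],[0,0,-8]],[[0,0,0],[0,0,-8]],[[0,0,0],[0,0,-8]],[[0,0,0],[0,0,-8]],[[0,0,0],[0,0,-8]],[[0,0,0],[0,0,-8]],[[0,0,0],[0,0,-8]],[[0,0,0],[0,0,-7]],[[0,0,0],[0,0,0]],[[0,0,0],[0,0,0]]]}}

```text
clock: 8.95
position: [574.2, 75.4, 149.5]
ee_rot: [-0.696, 0.718, 0.0, 0.0]
contact_force: [-0.6, 0.1, -1.3]
gripper_width: 21.8
grasp_force: 58.7
```

```bash
python3 - <<'E'
from h import *
go([542.5,205.5,130],-91.6);print(arm.read_state()['joints'])
E
```

```text
t 8.9 pos [574.2  75.4 149.5] yaw -91.76 shift cm [-12.9    3.56   1.95] rot [ 0.    0.   -0.16] per row [-12.903   3.563   1.95 ]
[ 4.10199444e-01  3.78246427e-01 -2.22330368e-01 -2.90377582e-05
 -9.70209870e-01 -4.40906402e-01]
```

Call:
{"name": "drive_tool", "arguments": {"deltas": [[[-0.7,0.2,0],[0,0,0]],[[-1.5,0.4,0],[0,0,0]],[[-1.8,0.5,0],[0,0,0]],[[-1.8,0.5,0],[0,0,0]],[[-1.8,0.5,0],[0,0,0]],[[-1.8,0.5,0],[0,0,0]],[[-1.8,0.5,0],[0,0,0]],[[-1.2,0.3,0],[0,0,0]],[[-0.5,0.16,0],[0,0,0]],[[0,0,0],[0,0,0]],[[0,0,0],[0,0,0]],[[0,0,0],[0,0,0]]]}}

```text
clock: 10.15
position: [542.4, 205.3, 149.3]
ee_rot: [-0.697, 0.717, -0.0, -0.0]
contact_force: [-0.5, -0.3, -1.9]
gripper_width: 22.3
grasp_force: 58.8
```

```bash
python3 - <<'E'
from h import *
go([542.5,205.5,56],-91.6);print(arm.read_state()['contact_force'])
E
```

```text
t 10.2 pos [542.4 205.3 149.3] yaw -91.63 shift cm [-0.02 -0.01  9.33] rot [ 0.01 -0.01 -0.03] per row [-2.400e-02 -7.000e-03  9.327e+00]
[-0.51516414 -0.33035178 -1.89772434]
```

Call:
{"name": "drive_tool", "arguments": {"deltas": [[[0,0,0.8],[0,0,0]],[[0,0,1.2],[0,0,0]],[[0,0,1.4],[0,0,0]],[[0,0,1.4],[0,0,0]],[[0,0,1.2],[0,0,0]],[[0,0,1],[0,0,0]],[[0,0,0.6],[0,0,0]],[[0,0,0.4],[0,0,0]],[[0,0,0],[0,0,0]],[[0,0,0],[0,0,0]]]}}

```text
clock: 11.15
position: [542.7, 206.1, 69.7]
ee_rot: [-0.697, 0.717, -0.0, 0.0]
contact_force: [-0.6, 0.0, -1.4]
gripper_width: 22.2
grasp_force: 58.8
```

Call:
{"name": "drive_tool", "arguments": {"deltas": [[[0,0,0.1],[0,0,0]],[[0,0,0.1],[0,0,0]],[[0,0,0.1],[0,0,0]],[[0,0,0.1],[0,0,0]],[[0,0,0.1],[0,0,0]],[[0,0,0.1],[0,0,0]],[[0,0,0.1],[0,0,0]],[[0,0,0.1],[0,0,0]],[[0,0,0],[0,0,0]],[[0,0,0],[0,0,0]]]}}

```text
clock: 12.15
position: [542.4, 205.9, 61.3]
ee_rot: [-0.697, 0.717, -0.0, -0.0]
contact_force: [-0.5, -0.3, -1.9]
gripper_width: 21.9
grasp_force: 58.8
```

Call:
{"name": "drive_tool", "arguments": {"deltas": [[[0,0,0.1],[0,0,0]],[[0,0,0.1],[0,0,0]],[[0,0,0.1],[0,0,0]],[[0,0,0.05],[0,0,0]],[[0,0,0],[0,0,0]],[[0,0,0],[0,0,0]]]}}

```text
clock: 12.75
position: [542.4, 205.9, 57.8]
ee_rot: [-0.697, 0.717, -0.0, -0.0]
contact_force: [-1.0, 0.2, -1.6]
gripper_width: 22.1
grasp_force: 58.8
```

Call:
{"name": "drive_tool", "arguments": {"deltas": [[[0,0,0.05],[0,0,0]],[[0,0,0.05],[0,0,0]],[[0,0,0],[0,0,0]],[[0,0,0],[0,0,0]]]}}

```text
clock: 13.15
position: [542.4, 205.9, 56.8]
ee_rot: [-0.697, 0.717, -0.0, -0.0]
contact_force: [0.6, -0.2, -1.2]
gripper_width: 22.2
grasp_force: 58.8
```

Call:
{"name": "drive_tool", "arguments": {"deltas": [[[0,0,0.05],[0,0,0]],[[0,0,0.05],[0,0,0]],[[0,0,0],[0,0,0]],[[0,0,0],[0,0,0]]]}}

```text
clock: 13.55
position: [542.4, 206.0, 56.1]
ee_rot: [-0.697, 0.717, -0.0, 0.0]
contact_force: [-0.8, -0.6, 1.4]
gripper_width: 22.0
grasp_force: 59.1
```

Call:
{"name": "drive_tool", "arguments": {"deltas": [[[0,0,0.04],[0,0,0]],[[0,0,0],[0,0,0]],[[0,0,0],[0,0,0]]]}}

```text
clock: 13.85
position: [542.4, 205.9, 56.1]
ee_rot: [-0.697, 0.717, -0.0, 0.0]
contact_force: [-1.5, -0.2, 6.3]
gripper_width: 22.2
grasp_force: 59.3
```

Contact came at z = 56.1 against an expected 56, so the cover is seated. Release and rise.

Call:
{"name": "drive_tool", "arguments": {"deltas": [[[0,0,0],[0,0,0]],[[0,0,0],[0,0,0]],[[0,0,0],[0,0,0]],[[0,0,0],[0,0,0]],[[0,0,0],[0,0,0]],[[0,0,0],[0,0,0]]], "claw": 5}}

```text
clock: 14.45
position: [542.4, 205.9, 55.3]
ee_rot: [-0.697, 0.717, 0.0, -0.0]
contact_force: [-0.3, 0.3, -0.1]
gripper_width: 49.5
grasp_force: 0.0
```

Call:
{"name": "drive_tool", "arguments": {"deltas": [[[0,0,-0.5],[0,0,0]],[[0,0,-1.5],[0,0,0]],[[0,0,-2],[0,0,0]],[[0,0,-2.5],[0,0,0]],[[0,0,-2.5],[0,0,0]],[[0,0,-2.5],[0,0,0]],[[0,0,-2.5],[0,0,0]],[[0,0,-1.5],[0,0,0]],[[0,0,-0.5],[0,0,0]],[[0,0,0],[0,0,0]],[[0,0,0],[0,0,0]]]}}

```text
clock: 15.55
position: [541.8, 205.7, 214.4]
ee_rot: [-0.697, 0.717, 0.0, -0.001]
contact_force: [-0.6, 0.1, -0.2]
gripper_width: 50.1
grasp_force: 0.0
```

```bash
python3 - <<'E'
from h import *
s=arm.read_state();w=get_image("wrist");im=w['img'][:,:,::-1].copy()
q=np.array([542.5,205.5,0]);t=np.linspace(0,2*np.pi,60)
p=topix(w,np.c_[q[0]+47*np.cos(t),q[1]+47*np.sin(t),48+0*t],s);cv2.polylines(im,[np.int32(p.round())],True,(0,255,0),1)
p=topix(w,np.c_[q[0]+12*np.cos(t),q[1]+12*np.sin(t),80+0*t],s);cv2.polylines(im,[np.int32(p.round())],True,(0,0,255),1)
y=np.radians(88.4);Y=np.array([np.cos(y),np.sin(y),0]);X=np.array([Y[1],-Y[0],0])
L=[q+X*a+Y*(-85+b*np.sqrt(.5))+[0,0,80+b*np.sqrt(.5)] for a,b in((-23,-17),(23,-17),(23,17),(-23,17))]
cv2.polylines(im,[np.int32(topix(w,np.array(L),s).round())],True,(255,0,0),1)
cv2.imwrite("pics/w5.png",im)
go([530,-347,230],-146)
E
```

```text
t 15.6 pos [541.7 205.6 214.2] yaw -91.58 shift cm [55.27 -0.35 -1.52] rot [ 0.08 -0.12 54.42] per row [55.275 -0.349 -1.523]
```

View pics/w5.png

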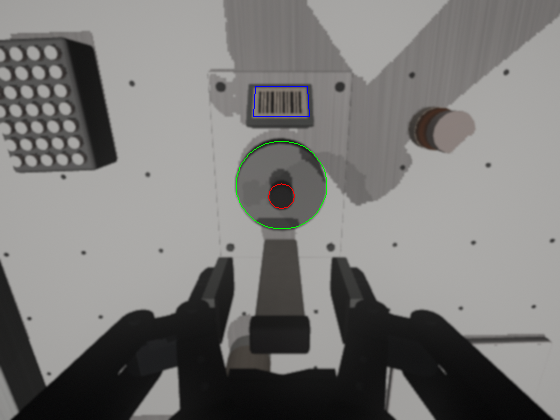

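The cover sits on the projected seated circles, disc (281,185) and knob (281,196). The label at (282,102) matches its overlay too. Next is the reader.

Call:
{"name": "drive_tool", "arguments": {"deltas": [[[1,0,-0.2],[0,0,0]],[[2.5,0,-0.2],[0,0,2]],[[4,0,-0.2],[0,0,0]],[[4,0,-0.2],[0,0,0]],[[4,0,-0.2],[0,0,0]],[[4,0,-0.2],[0,0,0]],[[4,0,-0.2],[0,0,0]],[[4,0,0],[0,0,0]],[[4,0,0],[0,0,0]],[[4,0,0],[0,0,0]],[[4,0,0],[0,0,0]],[[4,0,0],[0,0,0]]], "claw": 7}}

```text
clock: 16.8
position: [515.5, -230.3, 229.0]
ee_rot: [-0.685, 0.729, 0.0, -0.0]
contact_force: [0.9, -0.7, 0.8]
gripper_width: 70.1
grasp_force: 0.0
```

Call:
{"name": "drive_tool", "arguments": {"deltas": [[[4,0,0],[0,0,0]],[[4,0,0],[0,0,0]],[[2.5,0,0],[0,0,3.4]],[[1,0,0],[0,0,7]],[[0,0,0],[0,0,7]],[[0,0,0],[0,0,7]],[[0,0,0],[0,0,7]],[[0,0,0],[0,0,7]],[[0,0,0],[0,0,7]],[[0,0,0],[0,0,7]],[[0,0,0],[0,0,0]],[[0,0,0],[0,0,0]]]}}

```text
clock: 18.0
position: [508.3, -343.2, 229.0]
ee_rot: [-0.294, 0.956, 0.0, -0.0]
contact_force: [-1.1, 0.1, 0.5]
gripper_width: 69.9
grasp_force: 0.0
```

```bash
python3 - <<'E'
from h import *
s=arm.read_state();w=get_image("wrist");im=w['img'][:,:,::-1].copy()
go([530,-347,230],-146)
q=np.array([530.7,-347,0]);y=np.radians(34);X=np.array([np.cos(y),np.sin(y),0]);Y=np.array([-X[1],X[0],0])
def box(x0,x1,h,z,c):
    L=[q+X*a+Y*b+[0,0,z] for a,b in((x0,-h),(x1,-h),(x1,h),(x0,h))]
    p=topix(w,np.array(L),s);cv2.polylines(im,[np.int32(p.round())],True,c,1)
box(-85,85,40,3,(0,255,0));box(-65,20,17,35,(0,0,255));box(20,65,26,39,(255,0,0))
cv2.imwrite("pics/w6.png",cv2.resize(im,None,fx=1.4,fy=1.4,interpolation=cv2.INTER_CUBIC))
E
```

```text
t 18.1 pos [ 508.4 -343.2  229.1] yaw -145.86 shift cm [-1.58 -1.53 -0.1 ] rot [ 0.04 -0.03  0.14] per row [-1.575 -1.531 -0.096]
```

View pics/w6.png

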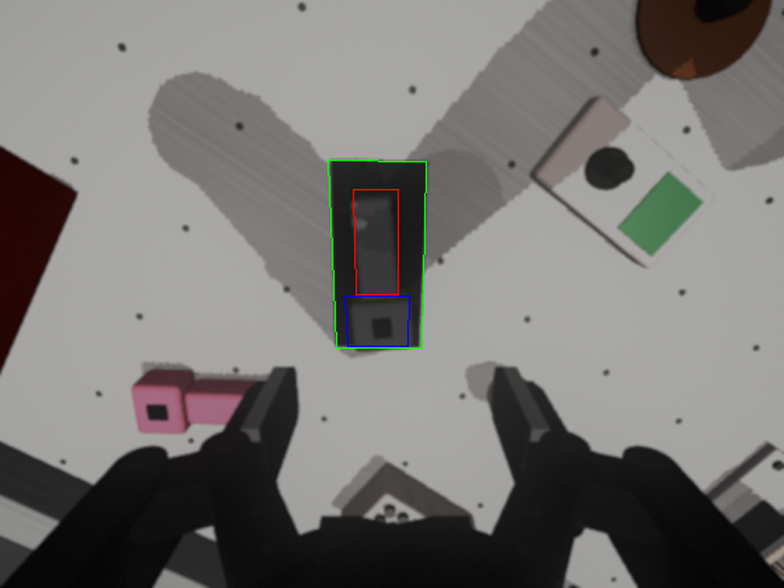

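Mat overlay fits exactly at (378,255). The reader's grip is around (377,245) with its head at the bottom; the pink look-alike is at (180,405). I measure the reader numerically in a rectified patch.

```bash
python3 - <<'E'
from h import *
s=arm.read_state();w=get_image("wrist");g=cv2.cvtColor(w['img'],cv2.COLOR_RGB2GRAY).astype(np.float32)
q=np.array([530.7,-347,0]);y=np.radians(34);X=np.array([np.cos(y),np.sin(y),0]);Y=np.array([-X[1],X[0],0])
def patch(xs,ys,z):
    a,b=np.meshgrid(xs,ys,indexing='ij');P=q+a[...,None]*X+b[...,None]*Y+[0,0,z]
    p=topix(w,P.reshape(-1,3),s).astype(np.float32).reshape(*a.shape,2)
    return cv2.remap(g,p[...,0],p[...,1],1)
yy=np.arange(-38,39,2)
for n,xs,z in(("grip back",np.arange(-50,-25),35),("grip front",np.arange(-20,10),35),("head",np.arange(25,60),39)):
    print(n,list(zip(yy.tolist(),patch(xs,yy,z).mean(0).round().astype(int).tolist())))
xs=np.arange(-90,91,2);print("len z35",list(zip(xs.tolist(),patch(xs,np.arange(-10,11),35).mean(1).round().astype(int).tolist())))
E
```

```text
grip back [(-38, 121), (-36, 109), (-34, 55), (-32, 29), (-30, 28), (-28, 28), (-26, 28), (-24, 27), (-22, 26), (-20, 32), (-18, 49), (-16, 59), (-14, 63), (-12, 61), (-10, 60), (-8, 56), (-6, 52), (-4, 52), (-2, 52), (0, 51), (2, 50), (4, 50), (6, 50), (8, 50), (10, 47), (12, 40), (14, 31), (16, 25), (18, 25), (20, 25), (22, 25), (24, 25), (26, 26), (28, 26), (30, 26), (32, 27), (34, 27), (36, 31), (38, 70)]
grip front [(-38, 120), (-36, 94), (-34, 43), (-32, 29), (-30, 29), (-28, 28), (-26, 28), (-24, 28), (-22, 27), (-20, 26), (-18, 30), (-16, 42), (-14, 53), (-12, 56), (-10, 57), (-8, 56), (-6, 57), (-4, 56), (-2, 56), (0, 56), (2, 56), (4, 56), (6, 56), (8, 56), (10, 56), (12, 53), (14, 47), (16, 37), (18, 28), (20, 27), (22, 27), (24, 28), (26, 28), (28, 29), (30, 29), (32, 30), (34, 30), (36, 46), (38, 101)]
head [(-38, 121), (-36, 90), (-34, 44), (-32, 35), (-30, 35), (-28, 35), (-26, 34), (-24, 34), (-22, 40), (-20, 51), (-18, 57), (-16, 59), (-14, 59), (-12, 60), (-10, 59), (-8, 60), (-6, 59), (-4, 52), (-2, 45), (0, 44), (2, 44), (4, 45), (6, 45), (8, 45), (10, 46), (12, 5
[... 402 characters left out ...]
44, 51), (-42, 52), (-40, 55), (-38, 54), (-36, 51), (-34, 50), (-32, 49), (-30, 50), (-28, 49), (-26, 50), (-24, 50), (-22, 50), (-20, 50), (-18, 52), (-16, 56), (-14, 57), (-12, 57), (-10, 57), (-8, 57), (-6, 57), (-4, 57), (-2, 56), (0, 57), (2, 57), (4, 57), (6, 57), (8, 57), (10, 58), (12, 58), (14, 58), (16, 58), (18, 58), (20, 57), (22, 54), (24, 46), (26, 42), (28, 49), (30, 56), (32, 59), (34, 60), (36, 60), (38, 60), (40, 55), (42, 43), (44, 40), (46, 40), (48, 41), (50, 42), (52, 42), (54, 43), (56, 43), (58, 46), (60, 55), (62, 62), (64, 63), (66, 63), (68, 64), (70, 77), (72, 119), (74, 148), (76, 160), (78, 165), (80, 166), (82, 166), (84, 166), (86, 166), (88, 166), (90, 166)]
```

Reader: origin about 5.5 mm ahead of the mat centre, yaw about 38.8°. The grasp is 3 mm ahead of the origin at (537.6, -342).

```bash
python3 - <<'E'
from h import *
go([537.6,-342,8.5],-141.2)
E
```

```text
t 18.1 pos [ 508.5 -343.1  229.2] yaw -145.88 shift cm [-2.48 -1.55 22.06] rot [ 0.03 -0.02 -4.68] per row [-2.479 -1.552 22.064]
```

Call:
{"name": "drive_tool", "arguments": {"deltas": [[[-0.8,-0.5,0],[0,0,0]],[[-1,-0.6,1],[0,0,0]],[[-0.68,-0.45,2],[0,0,0]],[[0,0,2],[0,0,-4.7]],[[0,0,2.5],[0,0,0]],[[0,0,2.5],[0,0,0]],[[0,0,2],[0,0,0]],[[0,0,2],[0,0,0]],[[0,0,1.5],[0,0,0]],[[0,0,1],[0,0,0]],[[0,0,0],[0,0,0]],[[0,0,0],[0,0,0]]]}}

```text
clock: 19.3
position: [538.6, -342.1, 64.5]
ee_rot: [-0.332, 0.943, -0.0, 0.0]
contact_force: [0.2, 0.1, 0.7]
gripper_width: 69.8
grasp_force: 0.0
```

```bash
python3 - <<'E'
from h import *
go([537.6,-342,8.5],-141.2)
s=arm.read_state();w=get_image("wrist");g=cv2.cvtColor(w['img'],cv2.COLOR_RGB2GRAY).astype(np.float32)
q=np.array([535.1,-343.7,0]);y=np.radians(38.8);X=np.array([np.cos(y),np.sin(y),0]);Y=np.array([-X[1],X[0],0])
def patch(xs,ys,z):
    a,b=np.meshgrid(xs,ys,indexing='ij');P=q+a[...,None]*X+b[...,None]*Y+[0,0,z]
    p=topix(w,P.reshape(-1,3),s).astype(np.float32).reshape(*a.shape,2)
    return cv2.remap(g,p[...,0],p[...,1],1)
yy=np.arange(-30,31,2)
for n,xs,z in(("grip back",np.arange(-50,-25),35),("grip front",np.arange(-10,10),35),("head",np.arange(27,35),39)):
    print(n,list(zip(yy.tolist(),patch(xs,yy,z).mean(0).round().astype(int).tolist())))
xs=np.arange(-74,75,2);print(list(zip(xs.tolist(),patch(xs,np.arange(-10,11),35).mean(1).round().astype(int).tolist())))
E
```

```text
t 19.3 pos [ 538.6 -342.1   64.5] yaw -141.23 shift cm [0.08 0.07 5.6 ] rot [-0.03 -0.   -0.03] per row [0.077 0.071 5.597]
grip back [(-30, 39), (-28, 37), (-26, 36), (-24, 35), (-22, 34), (-20, 33), (-18, 32), (-16, 48), (-14, 67), (-12, 79), (-10, 87), (-8, 93), (-6, 99), (-4, 100), (-2, 100), (0, 102), (2, 102), (4, 105), (6, 106), (8, 109), (10, 114), (12, 121), (14, 102), (16, 65), (18, 30), (20, 30), (22, 31), (24, 31), (26, 31), (28, 31), (30, 31)]
grip front [(-30, 34), (-28, 33), (-26, 32), (-24, 31), (-22, 30), (-20, 30), (-18, 30), (-16, 44), (-14, 60), (-12, 65), (-10, 66), (-8, 65), (-6, 65), (-4, 69), (-2, 65), (0, 65), (2, 67), (4, 76), (6, 76), (8, 80), (10, 82), (12, 78), (14, 62), (16, 44), (18, 28), (20, 28), (22, 28), (24, 28), (26, 29), (28, 30), (30, 35)]
head [(-30, 35), (-28, 35), (-26, 36), (-24, 64), (-22, 74), (-20, 77), (-18, 77), (-16, 76), (-14, 77), (-12, 76), (-10, 76), (-8, 74), (-6, 71), (-4, 69), (-2, 68), (0, 68), (2, 66), (4, 66), (6, 66), (8, 67), (10, 69), (12, 68), (14, 67), (16, 68), (18, 68), (20, 68), (22, 65), (24, 57), (26, 35), (28, 120), (30, 140)]
[(-74, 43), (-72, 41), (-70, 36), (-68, 33), (-66, 43), (-64, 63), (-62, 103), (-60, 124), (-58, 135), (-56, 135), (-54, 133), (-52, 130), (-50, 127), (-48, 125), (-46, 124), (-44, 121), (-42, 117), (-40, 115), (-38, 112), (-36, 109), (-34, 92), (-32, 75), (-30, 69), (-28, 67), (-26, 67), (-24, 67), (-22, 67), (-20, 66), (-18, 66), (-16, 66), (-14, 67), (-12, 66), (-10, 66), (-8, 69), (-6, 66), (-4, 65), (-2, 65), (0, 67), (2, 76), (4, 83), (6, 80), (8, 67), (10, 65), (12, 65), (14, 65), (16, 63), (18, 51), (20, 45), (22, 53), (24, 62), (26, 65), (28, 67), (30, 68), (32, 70), (34, 73), (36, 69), (38, 40), (40, 39), (42, 40), (44, 40), (46, 41), (48, 41), (50, 42), (52, 43), (54, 43), (56, 59), (58, 78), (60, 79), (62, 80), (64, 79), (66, 99), (68, 160), (70, 163), (72, 162), (74, 162)]
```

Pose confirmed: edges symmetric and length matching. I descend and grip.

Call:
{"name": "drive_tool", "arguments": {"deltas": [[[0.08,0.05,0.8],[0,0,0]],[[0,0,1.2],[0,0,0]],[[0,0,1.2],[0,0,0]],[[0,0,1.2],[0,0,0]],[[0,0,0.8],[0,0,0]],[[0,0,0.4],[0,0,0]],[[0,0,0],[0,0,0]],[[0,0,0],[0,0,0]]]}}

```text
clock: 20.15
position: [537.4, -342.2, 8.6]
ee_rot: [-0.332, 0.943, -0.0, 0.0]
contact_force: [-0.3, 0.3, 0.1]
gripper_width: 70.2
grasp_force: 0.0
```

Call:
{"name": "drive_tool", "arguments": {"deltas": [[[0,0,0],[0,0,0]],[[0,0,0],[0,0,0]],[[0,0,0],[0,0,0]],[[0,0,0],[0,0,0]],[[0,0,0],[0,0,0]],[[0,0,0],[0,0,0]],[[0,0,0],[0,0,0]],[[0,0,0],[0,0,0]]], "claw": 2.5}}

```text
clock: 20.95
position: [537.4, -342.1, 9.1]
ee_rot: [-0.332, 0.943, -0.0, 0.0]
contact_force: [0.2, 1.5, 6.4]
gripper_width: 33.0
grasp_force: 61.6
```

Call:
{"name": "drive_tool", "arguments": {"deltas": [[[0,0,-0.3],[0,0,0]],[[0,0,-0.7],[0,0,0]],[[0,0,-1.5],[0,0,0]],[[0,0,-2],[0,0,0]],[[0,0,-2.5],[0,0,0]],[[0,0,-2.5],[0,0,0]],[[0,0,-2.5],[0,0,0]],[[0,0,-2.5],[0,0,0]],[[0,0,-1.5],[0,0,0]],[[0,0,-0.5],[0,0,0]],[[0,0,0],[0,0,0]],[[0,0,0],[0,0,0]]]}}

```text
clock: 22.15
position: [536.4, -341.7, 172.4]
ee_rot: [-0.331, 0.943, 0.001, -0.001]
contact_force: [0.0, 0.0, -1.8]
gripper_width: 33.4
grasp_force: 60.9
```

```bash
python3 - <<'E'
from h import *
s=arm.read_state();print(s['wrist_torque'].round(3))
go([537.6,-342,8.5],-91.6)
E
```

```text
[ 0.052 -0.028 -0.019]
t 22.1 pos [ 536.4 -341.7  172.4] yaw -141.29 shift cm [-0.09 -0.13 16.39] rot [ 1.200e-01  2.000e-02 -4.969e+01] per row [-0.088 -0.133 16.394]
```

Call:
{"name": "drive_tool", "arguments": {"deltas": [[[0,0,0],[0,0,-3]],[[0,0,0],[0,0,-6.7]],[[0,0,0],[0,0,-8]],[[0,0,0],[0,0,-8]],[[0,0,0],[0,0,-8]],[[0,0,0],[0,0,-8]],[[0,0,0],[0,0,-6]],[[0,0,0],[0,0,-2]],[[0,0,0],[0,0,0]],[[0,0,0],[0,0,0]]]}}

```text
clock: 23.15
position: [536.6, -341.9, 172.3]
ee_rot: [-0.697, 0.717, 0.001, -0.0]
contact_force: [-0.0, 0.3, -2.3]
gripper_width: 32.8
grasp_force: 60.8
```

Call:
{"name": "drive_tool", "arguments": {"deltas": [[[-1,0,0],[0,0,0]],[[-2,0,0],[0,0,0]],[[-3,0,0],[0,0,0]],[[-3.5,0,0],[0,0,0]],[[-3.5,0,0],[0,0,0]],[[-3.5,0,0],[0,0,0]],[[-3.5,0,0],[0,0,0]],[[-3.5,0,0],[0,0,0]],[[-2.5,0,0],[0,0,0]],[[-1.5,0,0],[0,0,0]],[[0,0,0],[0,0,0]],[[0,0,0],[0,0,0]]]}}

```text
clock: 24.35
position: [544.5, -67.1, 173.4]
ee_rot: [-0.697, 0.717, -0.0, -0.0]
contact_force: [-0.9, -0.7, -2.5]
gripper_width: 32.9
grasp_force: 60.8
```

```bash
python3 - <<'E'
from h import *
go([536.7,-1.6,68],-91.6)
E
```

```text
t 24.4 pos [544.5 -67.1 173.4] yaw -91.55 shift cm [-6.53  0.95 10.54] rot [ 0.01 -0.01  0.05] per row [-6.532  0.952 10.542]
```

Call:
{"name": "drive_tool", "arguments": {"deltas": [[[-1,0.15,0],[0,0,0]],[[-2,0.3,0.5],[0,0,0]],[[-2,0.3,1],[0,0,0]],[[-1,0.15,1.5],[0,0,0]],[[-0.53,0.05,1.5],[0,0,0]],[[0,0,1.5],[0,0,0]],[[0,0,1.5],[0,0,0]],[[0,0,1.2],[0,0,0]],[[0,0,1],[0,0,0]],[[0,0,0.6],[0,0,0]],[[0,0,0.2],[0,0,0]],[[0,0,0],[0,0,0]]]}}

```text
clock: 25.55
position: [537.1, -1.7, 68.4]
ee_rot: [-0.697, 0.717, -0.0, 0.0]
contact_force: [-0.3, 0.0, -1.5]
gripper_width: 33.2
grasp_force: 60.8
```

```bash
python3 - <<'E'
from h import *
go([536.7,-1.6,68],-91.6)
d=get_image("scene");x0,y0,x1,y1=220,150,400,290
im=d['img'][:,:,::-1].copy();crop(d,x0,y0,x1,y1,4,"pics/s2.png")
print((topix(d,[[540.1,120.5,80],[538.5,60.6,80],[534.8,-69,62]])-[x0,y0])*4)
E
```

```text
t 25.6 pos [537.1  -1.7  68.4] yaw -91.58 shift cm [-0.01  0.04  0.04] rot [-0.01 -0.    0.02] per row [-0.009  0.037  0.044]
[[336.84010295 258.00276997]
 [261.77553883 229.11462619]
 [110.66468387 188.02365343]]
```

View pics/s2.png

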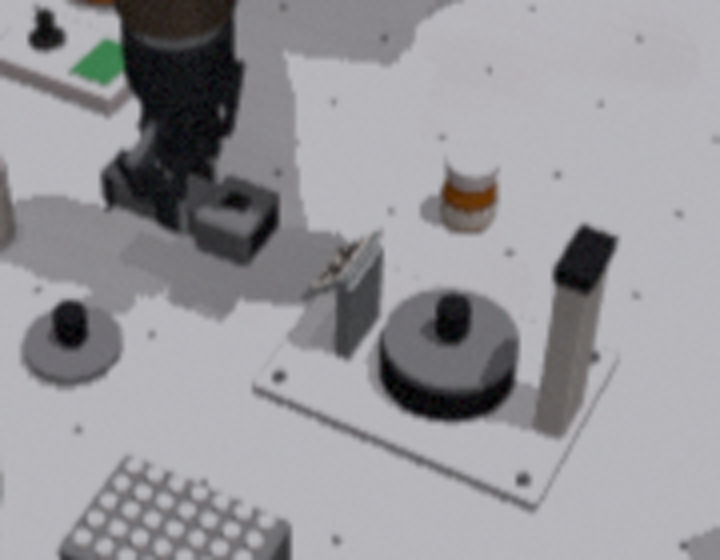

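The reader is level with its window at about (258,232), as predicted, facing the label at (340,262). The cover is seated flat. I hold still.

Call:
{"name": "drive_tool", "arguments": {"deltas": [[[0,0,0],[0,0,0]],[[0,0,0],[0,0,0]],[[0,0,0],[0,0,0]],[[0,0,0],[0,0,0]],[[0,0,0],[0,0,0]],[[0,0,0],[0,0,0]],[[0,0,0],[0,0,0]],[[0,0,0],[0,0,0]],[[0,0,0],[0,0,0]],[[0,0,0],[0,0,0]],[[0,0,0],[0,0,0]],[[0,0,0],[0,0,0]]]}}

```text
clock: 26.8
position: [536.9, -1.6, 68.4]
ee_rot: [-0.697, 0.717, 0.0, -0.0]
contact_force: [1.2, -0.1, -1.7]
gripper_width: 32.8
grasp_force: 60.8
```

Call:
{"name": "drive_tool", "arguments": {"deltas": [[[0,0,0],[0,0,0]],[[0,0,0],[0,0,0]],[[0,0,0],[0,0,0]],[[0,0,0],[0,0,0]],[[0,0,0],[0,0,0]],[[0,0,0],[0,0,0]],[[0,0,0],[0,0,0]],[[0,0,0],[0,0,0]],[[0,0,0],[0,0,0]],[[0,0,0],[0,0,0]]]}}

```text
clock: 27.8
position: [536.9, -1.6, 68.4]
ee_rot: [-0.697, 0.717, -0.0, 0.0]
contact_force: [0.1, -0.4, -0.9]
gripper_width: 33.0
grasp_force: 60.8
```

Call:
{"name": "drive_tool", "arguments": {"deltas": [[[0.2,0,-0.5],[0,0,0]],[[0.5,0,-1],[0,0,0]],[[1,0,-1.5],[0,0,0]],[[1,0,-2],[0,0,0]],[[1,0,-2],[0,0,0]],[[2,0,-2],[0,0,0]],[[3,0,-1],[0,0,0]],[[3.5,0,-0.4],[0,0,0]],[[3.5,0,0],[0,0,0]],[[3.5,0,0],[0,0,0]],[[3.5,0,0],[0,0,0]],[[3.5,0,0],[0,0,0]]]}}

```text
clock: 29.0
position: [529.3, -265.3, 173.5]
ee_rot: [-0.697, 0.717, -0.0, 0.0]
contact_force: [0.0, -0.2, -1.8]
gripper_width: 32.9
grasp_force: 60.8
```

Call:
{"name": "drive_tool", "arguments": {"deltas": [[[3,0,0],[0,0,0]],[[2,0,0],[0,0,0]],[[1.5,0,0],[0,0,0]],[[0.5,0,0],[0,0,0]],[[0,0,0],[0,0,4]],[[0,0,0],[0,0,8]],[[0,0,0],[0,0,8]],[[0,0,0],[0,0,8]],[[0,0,0],[0,0,8]],[[0,0,0],[0,0,8]],[[0,0,0],[0,0,7]],[[0,0,0],[0,0,0]]]}}

```text
clock: 30.2
position: [527.9, -332.7, 172.8]
ee_rot: [-0.321, 0.947, 0.0, 0.0]
contact_force: [0.6, 0.4, -2.3]
gripper_width: 33.0
grasp_force: 60.8
```

```bash
python3 - <<'E'
from h import *
go([535,-343.2,9.2],-143.5)
E
```

```text
t 30.2 pos [ 527.9 -332.7  172.8] yaw -142.5 shift cm [ 0.08 -1.27 16.36] rot [0.   0.01 1.  ] per row [ 0.08  -1.265 16.356]
```

Call:
{"name": "drive_tool", "arguments": {"deltas": [[[0.05,-0.6,0.5],[0,0,1.5]],[[0.05,-0.67,1.5],[0,0,0]],[[0,0,2],[0,0,0]],[[0,0,2.5],[0,0,0]],[[0,0,2.5],[0,0,0]],[[0,0,2.2],[0,0,0]],[[0,0,2],[0,0,0]],[[0,0,1.4],[0,0,0]],[[0,0,0.8],[0,0,0]],[[0,0,0.4],[0,0,0]],[[0,0,0.2],[0,0,0]],[[0,0,0],[0,0,0]]]}}

```text
clock: 31.4
position: [535.0, -344.5, 12.9]
ee_rot: [-0.309, 0.951, -0.0, 0.0]
contact_force: [-0.0, -0.9, -2.4]
gripper_width: 32.8
grasp_force: 60.8
```

Call:
{"name": "drive_tool", "arguments": {"deltas": [[[0,0,0.1],[0,0,0]],[[0,0,0.05],[0,0,0]],[[0,0,0.05],[0,0,0]],[[0,0,0],[0,0,0]],[[0,0,0],[0,0,0]]]}}

```text
clock: 31.9
position: [534.6, -344.3, 10.6]
ee_rot: [-0.308, 0.951, -0.0, 0.0]
contact_force: [0.2, 0.8, -2.6]
gripper_width: 33.1
grasp_force: 60.8
```

Call:
{"name": "drive_tool", "arguments": {"deltas": [[[0,0,0.05],[0,0,0]],[[0,0,0.05],[0,0,0]],[[0,0,0],[0,0,0]],[[0,0,0],[0,0,0]]]}}

```text
clock: 32.3
position: [534.5, -344.3, 9.3]
ee_rot: [-0.308, 0.951, 0.0, -0.0]
contact_force: [0.7, -0.3, -2.7]
gripper_width: 32.7
grasp_force: 60.8
```

Call:
{"name": "drive_tool", "arguments": {"deltas": [[[0,0,0.05],[0,0,0]],[[0,0,0],[0,0,0]],[[0,0,0],[0,0,0]]]}}

```text
clock: 32.6
position: [534.6, -344.4, 9.2]
ee_rot: [-0.308, 0.951, -0.0, 0.0]
contact_force: [0.4, 0.9, 0.3]
gripper_width: 33.0
grasp_force: 61.1
```

Contact: the reader is on the mat. Release and rise.

Call:
{"name": "drive_tool", "arguments": {"deltas": [[[0,0,0.02],[0,0,0]],[[0,0,0],[0,0,0]],[[0,0,0],[0,0,0]]]}}

```text
clock: 32.9
position: [534.6, -344.3, 9.1]
ee_rot: [-0.309, 0.951, -0.0, 0.0]
contact_force: [-1.3, 0.7, 3.0]
gripper_width: 33.0
grasp_force: 61.4
```

Call:
{"name": "drive_tool", "arguments": {"deltas": [[[0,0,0],[0,0,0]],[[0,0,0],[0,0,0]],[[0,0,0],[0,0,0]],[[0,0,0],[0,0,0]],[[0,0,0],[0,0,0]],[[0,0,0],[0,0,0]]], "claw": 7}}

```text
clock: 33.5
position: [534.5, -344.3, 8.7]
ee_rot: [-0.308, 0.951, -0.0, -0.0]
contact_force: [0.9, 0.2, -1.1]
gripper_width: 70.2
grasp_force: 0.0
```

Call:
{"name": "drive_tool", "arguments": {"deltas": [[[0,0,-0.5],[0,0,0]],[[0,0,-1.5],[0,0,0]],[[0,0,-2.5],[0,0,0]],[[0,0,-2.5],[0,0,0]],[[0,0,-3],[0,0,0]],[[0,0,-3],[0,0,0]],[[0,0,-3],[0,0,0]],[[0,0,-2.5],[0,0,0]],[[0,0,-1.5],[0,0,0]],[[0,0,-0.5],[0,0,0]],[[0,0,0],[0,0,0]],[[0,0,0],[0,0,0]]]}}

```text
clock: 34.7
position: [534.0, -344.0, 213.0]
ee_rot: [-0.308, 0.951, 0.001, -0.0]
contact_force: [0.5, 0.3, -0.9]
gripper_width: 70.1
grasp_force: 0.0
```

```bash
python3 - <<'E'
from h import *
go([535,-344,230])
s=arm.read_state();w=get_image("wrist");g=cv2.cvtColor(w['img'],cv2.COLOR_RGB2GRAY).astype(np.float32)
q=np.array([532.3,-346,0]);y=np.radians(36);X=np.array([np.cos(y),np.sin(y),0]);Y=np.array([-X[1],X[0],0])
def patch(xs,ys,z):
    a,b=np.meshgrid(xs,ys,indexing='ij');P=q+a[...,None]*X+b[...,None]*Y+[0,0,z]
    p=topix(w,P.reshape(-1,3),s).astype(np.float32).reshape(*a.shape,2)
    return cv2.remap(g,p[...,0],p[...,1],1)
yy=np.arange(-30,31,2)
for n,xs,z in(("grip back",np.arange(-50,-25),35),("grip front",np.arange(-10,10),35),("head",np.arange(27,35),39)):
    print(n,list(zip(yy.tolist(),patch(xs,yy,z).mean(0).round().astype(int).tolist())))
xs=np.arange(-74,75,4);print(list(zip(xs.tolist(),patch(xs,np.arange(-10,11),35).mean(1).round().astype(int).tolist())))
E
```

```text
t 34.7 pos [ 534. -344.  213.] yaw -144.08 shift cm [-0.08 -0.06 -1.7 ] rot [ 0.08 -0.03 -0.  ] per row [-0.078 -0.057 -1.699]
grip back [(-30, 30), (-28, 29), (-26, 28), (-24, 27), (-22, 27), (-20, 26), (-18, 33), (-16, 48), (-14, 56), (-12, 59), (-10, 59), (-8, 58), (-6, 57), (-4, 55), (-2, 53), (0, 52), (2, 53), (4, 60), (6, 62), (8, 61), (10, 59), (12, 51), (14, 41), (16, 28), (18, 23), (20, 24), (22, 24), (24, 24), (26, 25), (28, 25), (30, 25)]
grip front [(-30, 27), (-28, 27), (-26, 27), (-24, 26), (-22, 26), (-20, 25), (-18, 31), (-16, 45), (-14, 50), (-12, 53), (-10, 52), (-8, 52), (-6, 52), (-4, 52), (-2, 51), (0, 51), (2, 50), (4, 50), (6, 50), (8, 51), (10, 51), (12, 48), (14, 42), (16, 29), (18, 25), (20, 26), (22, 26), (24, 27), (26, 27), (28, 28), (30, 28)]
head [(-30, 31), (-28, 32), (-26, 43), (-24, 55), (-22, 60), (-20, 61), (-18, 61), (-16, 61), (-14, 61), (-12, 61), (-10, 60), (-8, 59), (-6, 58), (-4, 58), (-2, 59), (0, 58), (2, 59), (4, 59), (6, 59), (8, 60), (10, 61), (12, 61), (14, 62), (16, 62), (18, 62), (20, 61), (22, 55), (24, 44), (26, 38), (28, 39), (30, 38)]
[(-74, 36), (-70, 34), (-66, 31), (-62, 76), (-58, 98), (-54, 83), (-50, 71), (-46, 68), (-42, 57), (-38, 54), (-34, 52), (-30, 51), (-26, 51), (-22, 50), (-18, 50), (-14, 50), (-10, 50), (-6, 50), (-2, 50), (2, 50), (6, 53), (10, 54), (14, 56), (18, 48), (22, 45), (26, 58), (30, 61), (34, 59), (38, 37), (42, 37), (46, 38), (50, 39), (54, 49), (58, 63), (62, 63), (66, 60), (70, 123), (74, 126)]
```

The reader lies flat and lengthways on the mat where I meant it to be. Handing in.

```bash
python3 -c "
from bench import arm
print(arm.job_done())"
```

```text
the job is handed in; nothing more can be done
None
```

The job is handed in: the cover is seated level on the chamber, the reader was held still about 6 cm in front of the label for over 2 s, and it is back flat and lengthways on its mat; the clock stood at about 35 s of the 64 s allowed.

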